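Put three swapped bench tools back in their own trays

TASK

The block plane, the sanding block and the tape measure have been put in each other's trays. Set each one flat inside the tray that was made for its shape and size, parking one of them on the empty black mat while you change them round. Leave the mug, the glue bottle and the bit rack undisturbed.

Things in the scene. Friction and masses are not known exactly. Their poses are not given: they have to be found in the camera images.
- block_plane: Steel block plane lying on its sole, about 0.7 kg, 160 long (x) by 48 wide (y) by 55 high; origin at the centre of the sole, z up, knob towards -x. Grasp from above across the 48 mm cheeks (y), 0 to 20 mm to the +x side of the origin; the cheeks are about 31 mm high there, and above them the body is about 40 wide. At the start it lies across the rims of the sanding block's tray, long side along the tray's.
- sanding_block: Cork block wrapped in sandpaper, 65 wide (x) by 112 long (y) by 32 high; origin at the centre of its underside, z up. Grasp from above across the 65 mm width. At the start it lies on the rims of the tape measure's tray, too big to go in.
- tape_measure: Yellow and black tape measure standing upright on its base, 35 wide (x) by 85 long (y, with its end hook at -y) by 66 high; origin at about the centre of its underside, z up. Grasp from above across the 35 mm width, at y 0 to 10 mm. At the start it stands in the plane's tray, which is too long for it.
- plane_tray: Home of the block plane, the longest tray. Low fixed pale wooden tray, open above, with a grey-lined pocket 64 by 176 mm (x by y) inside flat rims 14 mm wide; outside 92 by 204 mm. Origin at the centre of its underside on the bench; pocket floor 4 mm, top of the rims 10 mm above the origin. Axes: z up, the pocket's long side along y. The plane's long axis (its x) must lie along the tray's y, either way round.
- sanding_tray: Home of the sanding block, the widest tray. Low fixed pale wooden tray, open above, with a grey-lined pocket 81 by 128 mm (x by y) inside flat rims 14 mm wide; outside 109 by 156 mm. Origin at the centre of its underside on the bench; pocket floor 4 mm, top of the rims 10 mm above the origin. Axes: z up, the pocket's long side along y. The block's y must lie along the tray's y, either way round.
- tape_tray: Home of the tape measure, the smallest tray. Low fixed pale wooden tray, open above, with a grey-lined pocket 51 by 100 mm (x by y) inside flat rims 14 mm wide; outside 79 by 128 mm. Origin at the centre of its underside on the bench; pocket floor 4 mm, top of the rims 10 mm above the origin. Axes: z up, the pocket's long side along y. The tape measure's y must lie along the tray's y, either way round.
- mat: Flat black rubber mat fixed to the bench, 110 (x) by 170 (y) by 3 thick, empty at the start: the free spot for parking. Origin at the centre of its underside.
- mug: Orange mug, 81 across, 101 high, a bystander; origin at the centre of its underside.
- glue_bottle: White glue bottle with an orange cap, 44 by 60 by 197 high, standing, a bystander; origin at the centre of its underside.
- bit_rack: Black rack of driver bits, 42 by 100 by 52 high, a bystander; origin at the centre of its underside.
Mind the look-alikes: they are no part of the job. What is shaped like the block_plane but purple is not meant.

How it is judged (in metres and radians):
On the way:
1. one of the three tools stands released on the black mat, its centre within 50 mm of the mat's (((horizontal distance between block_plane and mat below 0.05 m and z of block_plane in the frame of mat below 0.008 m and angle between block_plane's own z axis and vertical below 0.1 rad and contact force between the fingers and block_plane below 0.1 N and linear speed of block_plane below 0.03 m/s) or (horizontal distance between sanding_block and mat below 0.05 m and z of sanding_block in the frame of mat below 0.008 m and angle between sanding_block's own z axis and vertical below 0.1 rad and contact force between the fingers and sanding_block below 0.1 N and linear speed of sanding_block below 0.03 m/s) or (horizontal distance between tape_measure and mat below 0.05 m and z of tape_measure in the frame of mat below 0.008 m and angle between tape_measure's own z axis and vertical below 0.1 rad and contact force between the fingers and tape_measure below 0.1 N and linear speed of tape_measure below 0.03 m/s))), for 0.2 s.
At the end, for the whole second after the job is handed in: Block plane, sanding block and tape measure each rest flat on the pocket floor of their own tray (underside less than 7 mm above the tray's underside, centre within 16 mm of the tray's, tilt under 0.08 rad), at rest (horizontal distance between block_plane and plane_tray below 0.016 m and z of block_plane in the frame of plane_tray below 0.007 m and angle between each of block_plane, sanding_block, tape_measure's own z axis and vertical below 0.08 rad and linear speed of each of block_plane, sanding_block, tape_measure below 0.02 m/s and horizontal distance between sanding_block and sanding_tray below 0.016 m and z of sanding_block in the frame of sanding_tray below 0.007 m and horizontal distance between tape_measure and tape_tray below 0.016 m and z of tape_measure in the frame of tape_tray below 0.007 m); the robot touches nothing.
It fails at once if the mug is moved more than 30 mm (distance of mug from where it was at the start of the episode above 0.03 m).
It fails at once if the glue bottle is moved more than 30 mm (distance of glue_bottle from where it was at the start of the episode above 0.03 m).
It fails at once if the bit rack is moved more than 30 mm (distance of bit_rack from where it was at the start of the episode above 0.03 m).
It also fails if it takes over 112 s, if anything falls off the work surface, if the arm or the gripper's body presses on something with over 40 N, if the wrist force passes 120 N, or if a joint passes its speed limit or range.

ROBOT

A 7-joint arm with a two-finger parallel gripper is mounted at the origin on a cart in front of the work surface, level with it; the furniture and walls round the work are solid. World frame = base frame: x ahead of the robot, y to its left, z up, the work surface at z = 0. Lengths are in m, angles in degrees, forces in N, time in s.
With the tool pointing down it reaches from about 0.425 to 0.875 m from the base axis. Payload 4.7 kg.
Tool frame: the origin (TCP) lies at the centre of the arm's flange, where the gripper is bolted on; the fingertips stand 182 mm ahead of it and the grasp point (between the pads) lies 164 mm ahead of it; z points along the fingers, y is the line along which they close (so a half turn about z gives the same grasp; the last joint's range is limited). The gripper opens to 87 mm and grips with 3 to 60 N. Pads are 19 mm wide; open, the fingers measure 117 mm over their backs; the gripper's body (75 mm by 190 mm) begins 51 mm behind the grasp point.
Start: joints at [75.006, 18.392, -4.016, 83.108, 1.295, 78.541, -3.26], TCP at [0.177, -0.625, 0.405] pointing down, gripper open.
Joint ranges: [-163.93, 163.93], [-17.29, 119.83], [-79.2, 71.16], [3.27, 140.29], [-89.18, 269.18], [5.43, 117.66], [-154.24, 154.24]. Speed limits (degrees/s): [147.25, 147.25, 180, 180, 180, 180, 180].

INTERFACE

Orientations are given as [roll, pitch, yaw] about the fixed x, y, z axes, in that order (R = Rz(yaw) Ry(pitch) Rx(roll)).
In Python, from cell import env gives the robot as it stands. The module is installed in compiled form; this text tells all that it offers.
- The arm moves only by the tool step_arm, never from a script. Its argument "steps" is one flat list of numbers, 5 for each row, row after row: the opening, from 0 (shut) to 1 (fully open), then the shift along the tool's x, y, z in mm, then the turn about the tool's z in degrees. In form: [grip, dx, dy, dz, roll, grip, dx, dy, dz, roll, ...]. A call has 1 to 12 rows; each row shifts and turns the commanded pose from where the row before left it, along the tool's axes as they then stand; what a row does not reach is not made up. A row lasts 1/8 s, in which the tool goes at most 62.5 mm and 10.7 degrees, less where a joint would pass 70% of its speed; a pose out of reach is approached as far as the arm can. A call with a gripper value outside its range is refused whole. The fingers move at their own pace and stop on an object; "grip_force" is the grip in N (left out, the last holds). Time passes only in rows, so rows that do not move let the fingers close. It gives the time, the measured TCP pose, the force, the opening and the grip force at its end, in the units of the state.
- env.get_obs(): the state, without advancing time (a new reading comes with each control period).
- env.read_camera(name): name is "scene" or "top"; returns a dict with "image" (384x512x3 uint8, red, green, blue), "camera_matrix" (3x3 intrinsics, pixels), "R" (3x3) and "t" (3): a world point X has camera coordinates R X + t. Camera axes: x right, y down, z forward; pixel columns grow to the right and rows downward; lengths in m; the calibration is good to about 2 mm. A picture is of the moment at which its call begins. There is no depth.
- env.sign_off(): hands the job in; it is judged then, once.
The state is a dict: "time_s": time; "qpos": joint angles; "joint_velocities": joint speeds; "effort": joint torques, N m; "tool_pos": TCP position; "tool_rot": TCP orientation; "force": force on the tool from outside, world axes, zero at the start; "wrist_torque": the same for the moment, N m; "grip_width": finger opening in m; "grasp_force": force on a finger pad.
Only numpy, scipy, OpenCV 4.12 (cv2) and the standard library are available. Lean on these libraries where they do the work, as an engineer would, in place of code of your own. Each camera call takes 0.05 s, during which the arm holds its last target. There are 200 camera calls.

## Working session

There is one attempt and no reset: what is moved stays moved. The work goes in short steps, Python scripts to look and compute and a tool call to move; the robot and the scene stay as the last step left them, time stands still between calls to the robot, and variables do not carry over. Pictures are saved under pics/ and viewed, at most 14 in all, crops included, and the job is handed in when it is done.

Besides the shell and the picture viewer there is one more tool, called after "Request:" as a command line: name --argument value ..., lists and objects as JSON in quotes. step_arm: Moves the arm, as the interface text tells. Its arguments: {"type":"object","properties":{"steps":{"type":"array","items":{"type":"number"}},"grip_force":{"type":"number"}},"required":["steps"]}

```bash
mkdir -p pics
python3 - <<'E'
from cell import env
import cv2,numpy as np
for n in("scene","top"):
    c=env.read_camera(n); cv2.imwrite(f"pics/{n}0.png",cv2.cvtColor(c["image"],cv2.COLOR_RGB2BGR))
    print(n,c["camera_matrix"].round(1).tolist(),(-c["R"].T@c["t"]).round(3),c["R"].round(3).tolist())
o=env.get_obs(); print({k:np.round(v,3).tolist() for k,v in o.items()})
E
```

```text
scene [[398.9, 0.0, 253.9], [0.0, 398.9, 188.0], [0.0, 0.0, 1.0]] [-0.142 -0.715  1.23 ] [[0.663, -0.749, -0.011], [-0.592, -0.515, -0.62], [0.459, 0.417, -0.785]]
top [[384.6, 0.0, 250.7], [0.0, 384.6, 193.8], [0.0, 0.0, 1.0]] [ 0.412 -0.07   1.364] [[-0.01, -1.0, -0.009], [-0.993, 0.011, -0.119], [0.119, 0.008, -0.993]]
{'time_s': 0.1, 'qpos': [75.004, 18.434, -4.016, 83.168, 1.293, 78.543, -3.26], 'joint_velocities': [0.002, -0.089, -0.022, -0.109, 0.042, 0.009, -0.036], 'effort': [-0.0, -49.257, -0.406, -31.34, -0.064, 0.039, 0.0], 'tool_pos': [0.177, -0.625, 0.404], 'tool_rot': [-179.9, 0.004, 15.805], 'force': [-0.846, 0.135, 0.132], 'wrist_torque': [-0.027, 0.019, -0.041], 'grasp_force': 0.0, 'grip_width': 0.087}
```

View pics/top0.png

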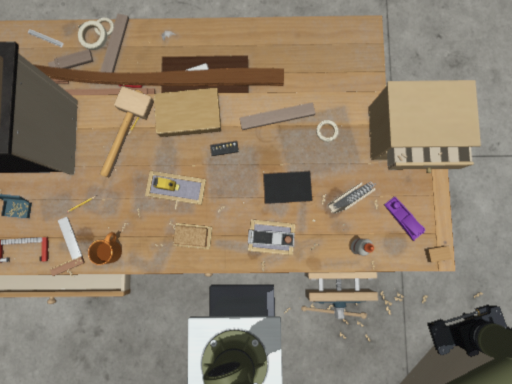

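View pics/scene0.png

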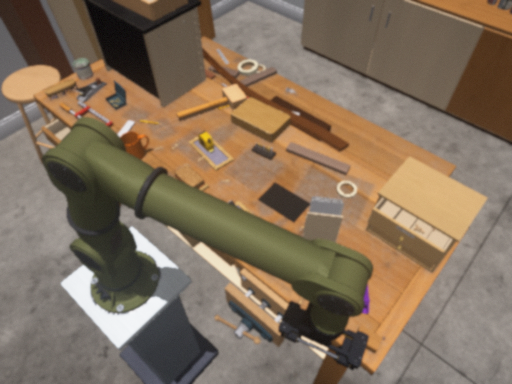

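Run:
```python
import cv2
t=cv2.imread("pics/top0.png")[165:260,135:320]
cv2.imwrite("pics/topc.png",cv2.resize(t,(740,380),interpolation=cv2.INTER_NEAREST))
hsv=cv2.cvtColor(cv2.imread("pics/top0.png"),cv2.COLOR_BGR2HSV)
for p in [(153,175),(200,190),(165,183),(190,187),(192,236),(177,236),(250,230),(262,250),(270,238),(252,237),(288,187),(170,200),(240,210)]:print(p,hsv[p[1],p[0]])
```

```text
(153, 175) [ 19  51 171]
(200, 190) [ 19  67 183]
(165, 183) [ 25 155 205]
(190, 187) [123  16 162]
(192, 236) [ 17  97 177]
(177, 236) [ 17  97 173]
(250, 230) [ 23   6 157]
(262, 250) [ 20  83 200]
(270, 238) [90  4 58]
(252, 237) [ 60   3 167]
(288, 187) [ 0  0 48]
(170, 200) [ 17  81 155]
(240, 210) [ 16  94 173]
```

View pics/topc.png

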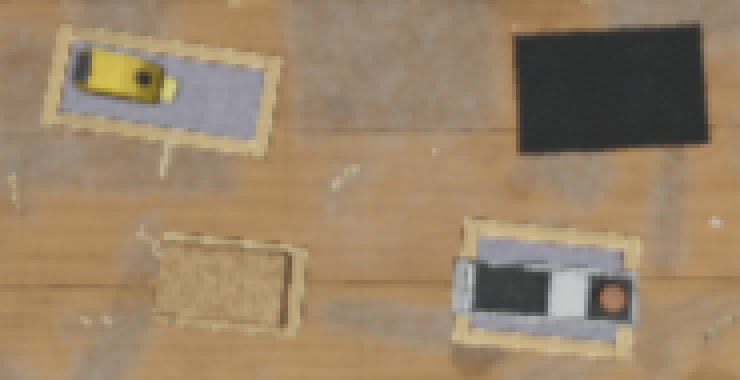

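```bash
cat > h.py <<'E'
from cell import env
import cv2,numpy as np
def ray(c,uv,z):
    K,R,t=c["camera_matrix"],c["R"],c["t"]
    o=-R.T@t; d=(R.T@np.linalg.inv(K)@np.c_[np.asarray(uv,float),np.ones(len(uv))].T).T
    return (o+d*((z-o[2])/d[:,2])[:,None])[:,:2]
def rect(p):
    "centre, direction of long side (deg from world x), sides in mm, of TL,TR,BR,BL points"
    c=p.mean(0); l=(p[0]+p[3]-p[1]-p[2])/2; s=(p[0]+p[1]-p[2]-p[3])/2
    return c.round(4).tolist(), round(float(np.degrees(np.arctan2(l[1],l[0]))),1), (np.linalg.norm(l)*1e3).round(), (np.linalg.norm(s)*1e3).round()
def go(x,y,z,yaw):
    "shift in the tool axes (mm) as they stand, turn (deg) about tool z; tool down"
    o=env.get_obs(); p=o["tool_pos"]; a=o["tool_rot"][2]; r=np.radians(a)
    d=(np.array([x,y,z])-p)*1e3; dy=(a-yaw+90)%180-90
    print("to",[x,y,z,yaw],"shift",(d[0]*np.cos(r)+d[1]*np.sin(r)).round(1),(d[0]*np.sin(r)-d[1]*np.cos(r)).round(1),(-d[2]).round(1),"turn",round(dy,1))
    f=np.radians(a-dy); print("  shift after turn",(d[0]*np.cos(f)+d[1]*np.sin(f)).round(1),(d[0]*np.sin(f)-d[1]*np.cos(f)).round(1))
E
python3 - <<'E'
from h import *
c=env.read_camera("top"); off=np.array([135,165])-.5
img=c["image"]; hsv=cv2.cvtColor(img,cv2.COLOR_RGB2HSV)
Q={"plane_tray":(0.010,[(62,25),(283,58),(265,157),(41,123)]),
"sand_tray":(0.010,[(467,217),(641,238),(631,359),(452,341)]),
"tape_tray":(0.010,[(163,232),(308,248),(297,335),(150,322)]),
"mat":(0.003,[(514,34),(702,23),(710,142),(519,154)]),
"sanding":(0.042,[(158,240),(290,250),(281,332),(152,318)]),
"plane":(0.035,[(455,258),(636,272),(633,325),(452,312)]),
"tape_yellow":(0.070,[(78,48),(162,58),(159,104),(73,93)])}
for k,(z,p) in Q.items(): print(k,*rect(ray(c,np.array(p)/4+off,z)))
# masks
def blob(m,lo,hi):
    n,l,s,ct=cv2.connectedComponentsWithStats(m.astype(np.uint8)); 
    best=[i for i in range(1,n) if lo<=ct[i][0]<=hi[0] or True]
    return l,s,ct
sub=lambda m,x0,y0,x1,y1:[q for q in [np.zeros_like(m)] for _ in [q.__setitem__((slice(y0,y1),slice(x0,x1)),m[y0:y1,x0:x1])]][0]
H,S,V=[hsv[...,i].astype(int) for i in range(3)]
for n,m,z in [("mat",sub((V<70),250,160,325,215),.003),("yellow",sub((S>140)&(H>20)&(H<32),148,170,185,200),.07),
  ("copper knob",sub((S>80)&(H<14),278,230,295,246),.065)]:
    pts=cv2.findNonZero(m.astype(np.uint8)); b=cv2.boxPoints(cv2.minAreaRect(pts)); print(n,len(pts),ray(c,pts[:,0].mean(0)[None],z).round(4),[round(float(np.linalg.norm(e)),1) for e in np.diff(ray(c,b,z)*1e3,axis=0)][:2])
for n,u in [("mug",(103,249)),("glue",(362,246)),("rack",(224,148))]: print(n,ray(c,[u],.05))
E
```

```text
plane_tray [0.6016, 0.2091] 80.8 201.0 90.0
sand_tray [0.4233, -0.1306] 83.2 155.0 107.0
tape_tray [0.4298, 0.148] 83.8 129.0 78.0
mat [0.6006, -0.1904] 92.9 169.0 108.0
sanding [0.4288, 0.1508] 84.2 112.0 68.0
plane [0.4204, -0.1262] 85.2 156.0 46.0
tape_yellow [0.6064, 0.2349] 82.3 73.0 39.0
mat 1330 [[ 0.5988 -0.1901]] [165.8, 104.8]
yellow 154 [[0.6048 0.2305]] [32.1, 63.8]
copper knob 41 [[ 0.4145 -0.1816]] [21.4, 21.1]
mug [[0.3867682  0.44314131]]
glue [[ 0.38851388 -0.43400232]]
rack [[0.73215313 0.03178199]]
```

Request:
step_arm --steps '[1, 0, 0, -30, 0, 1, 0, 0, -30, 0, 1, 46, -26, 0, 0, 1, 46, -26, 0, 0, 1, 46, -26, 0, 0, 1, 46, -26, 0, 0, 1, 46, -26, 0, 0, 1, 46, -26, 0, 0, 1, 46, -26, 0, 0, 1, 46, -26, 0, 0, 1, 46, -26, 0, 0, 1, 46, -26, 0, 0]' --grip_force 25

```text
time_s: 1.65
tool_pos: [0.5497, -0.2487, 0.4645]
tool_rot: [180.0, 0.0, 15.8]
force: [0.1, 0.0, -0.4]
grip_width: 0.087
grasp_force: 0.0
```

Request:
step_arm --steps '[1, 19, -45, 0, 0, 1, 19, -45, 0, 0, 1, 19, -45, 0, 0, 1, 19, -45, 0, 0, 1, 19, -45, 0, 0, 1, 19, -45, 0, 0, 1, 18, -45, 0, 0, 1, 18, -45, 0, 0, 1, 18, -45, 0, 0, 1, 18, -45, 0, 0, 1, 0, 0, 0, -10, 1, 0, 0, 0, -10]'

```text
time_s: 3.15
tool_pos: [0.6049, 0.2348, 0.4641]
tool_rot: [-180.0, 0.1, 36.3]
force: [-0.6, 0.3, 0.0]
grip_width: 0.087
grasp_force: 0.0
```

Request:
step_arm --steps '[1, 0, 0, 35, -10, 1, 0, 0, 35, -10, 1, 0, 0, 35, -10, 1, 0, 0, 35, -10, 1, 0, 0, 0, -6, 1, 0, 0, 0, 0]'

```text
time_s: 3.9
tool_pos: [0.6052, 0.2334, 0.3239]
tool_rot: [-179.9, 0.0, 81.7]
force: [0.2, 0.1, 0.8]
grip_width: 0.0871
grasp_force: 0.0
```

Run:
```python
from h import *
o=env.get_obs();print(o["tool_pos"],o["tool_rot"],o["qpos"],o["time_s"])
go(.606,.235,.212,82)
```

```text
[0.60519084 0.23336069 0.32393353] [-1.79921948e+02  1.52687945e-02  8.17250348e+01] [ 12.99745054  28.79879268 -48.89697257  87.80709089  22.19004414
  73.62885615 -46.98957577] 3.9
to [0.606, 0.235, 0.212, 82] shift 1.7 0.6 111.9 turn -0.3
  shift after turn 1.7 0.6
```

Request:
step_arm --steps '[1, 2, 0, 30, 0, 1, 0, 0, 30, 0, 1, 0, 0, 30, 0, 1, 0, 0, 24, 0, 1, 0, 0, 0, 0, 0, 0, 0, 0, 0, 0, 0, 0, 0, 0, 0, 0, 0, 0, 0, 0, 0, 0, 0, 0, 0, 0, 0, 0, 0, 0, 0, 0, -20, 0, 0, 0, 0, -40, 0]'

```text
time_s: 5.4
tool_pos: [0.6047, 0.235, 0.2701]
tool_rot: [-179.8, 0.1, 81.8]
force: [0.5, 0.5, -2.4]
grip_width: 0.0338
grasp_force: 25.0
```

Run:
```python
from h import *
o=env.get_obs();print(o["tool_pos"],o["grip_width"],o["grasp_force"],o["force"],o["time_s"])
go(.6,-.186,.27,93)
c=env.read_camera("scene");cv2.imwrite("pics/s1.png",cv2.resize(cv2.cvtColor(c["image"],cv2.COLOR_RGB2BGR)[80:260,130:370],None,fx=3,fy=3))
```

```text
[0.60466647 0.23498255 0.27011536] 0.033801299815679337 24.97272565145977 [ 0.53841126  0.457345   -2.39024062] 5.4
to [0.6, -0.186, 0.27, 93] shift -417.4 55.3 0.1 turn -11.2
  shift after turn -420.2 -26.7
```

View pics/s1.png

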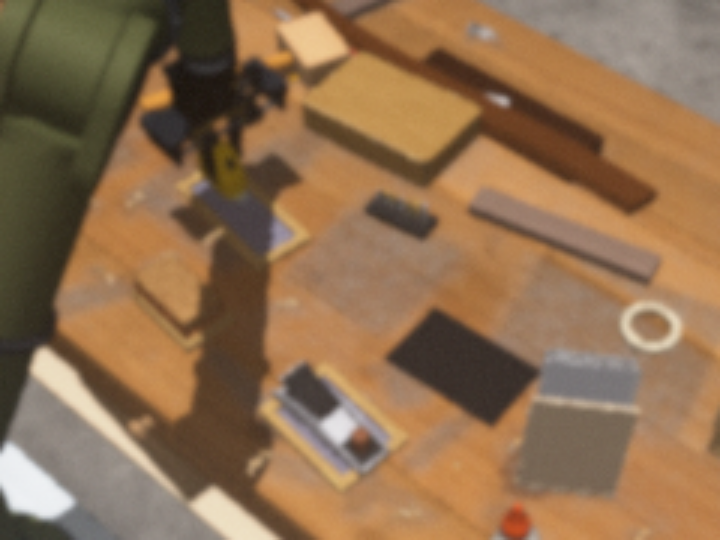

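Request:
step_arm --steps '[0, -42, 5.5, 0, 0, 0, -42, 5.5, 0, 0, 0, -42, 5.5, 0, 0, 0, -42, 5.5, 0, 0, 0, -42, 5.5, 0, 0, 0, -42, 5.5, 0, 0, 0, -42, 5.5, 0, 0, 0, -41, 5.5, 0, 0, 0, -41, 5.5, 0, 0, 0, -41, 5.5, 0, 0, 0, 0, 0, 20, 0, 0, 0, 0, 20, 0]'

```text
time_s: 6.95
tool_pos: [0.6004, -0.1845, 0.2303]
tool_rot: [180.0, -0.0, 81.8]
force: [-0.9, -3.1, 19.8]
grip_width: 0.0339
grasp_force: 25.0
```

Request:
step_arm --steps '[0, 0, 0, 16, 0, 0, 0, 0, 6, 0, 0, 0, 0, 0, 0, 0, 0, 0, 0, 0, 0.7, 0, 0, 0, 0, 0.7, 0, 0, 0, 0, 0.7, 0, 0, 0, 0, 0.7, 0, 0, 0, 0, 1, 0, 0, -30, 0, 1, 0, 0, -40, 0, 1, 0, 0, -40, 0, 1, 0, 0, 0, 0]'

```text
time_s: 8.45
tool_pos: [0.6018, -0.1847, 0.3223]
tool_rot: [179.6, 0.1, 81.8]
force: [-0.0, 0.8, -1.5]
grip_width: 0.0854
grasp_force: 0.0
```

Run:
```python
from h import *
o=env.get_obs();print(o["qpos"],o["time_s"])
go(.421,-.116,.28,85)
c=env.read_camera("top");cv2.imwrite("pics/t1.png",cv2.resize(cv2.cvtColor(c["image"],cv2.COLOR_RGB2BGR)[140:260,135:335],None,fx=4,fy=4,interpolation=cv2.INTER_NEAREST))
```

```text
[ 49.56192768  24.80979714 -44.71847826  91.13475815  18.24479188
  71.21725103  -6.52742453] 8.45
to [0.421, -0.116, 0.28, 85] shift 42.3 -188.8 42.3 turn -3.2
  shift after turn 52.7 -186.1
```

View pics/t1.png

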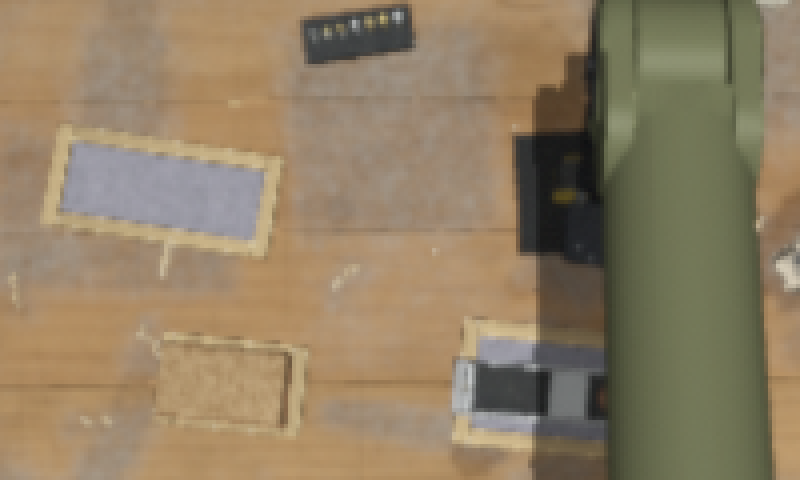

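Request:
step_arm --steps '[1, 0, 0, 0, -3.2, 1, 10.5, -37.2, 0, 0, 1, 10.5, -37.2, 0, 0, 1, 10.5, -37.2, 0, 0, 1, 10.5, -37.2, 0, 0, 1, 10.5, -37.2, 0, 0, 1, 0, 0, 30, 0, 1, 0, 0, 30, 0, 1, 0, 0, 20, 0, 1, 0, 0, 0, 0]'

```text
time_s: 9.75
tool_pos: [0.4183, -0.1161, 0.2366]
tool_rot: [-179.7, -0.2, 85.0]
force: [0.3, 0.0, 0.1]
grip_width: 0.0869
grasp_force: 0.0
```

Run:
```python
from h import *
o=env.get_obs();print(o["qpos"],o["time_s"])
go(.4215,-.116,.2,85)
c=env.read_camera("scene");cv2.imwrite("pics/s2.png",cv2.resize(cv2.cvtColor(c["image"],cv2.COLOR_RGB2BGR)[120:270,150:350],None,fx=4,fy=4))
```

```text
[ 63.03174421   4.85476212 -51.82075267 121.74894311   4.47526907
  55.61660749   3.78475296] 9.75
to [0.4215, -0.116, 0.2, 85] shift 0.4 3.2 36.6 turn 0.0
  shift after turn 0.4 3.2
```

View pics/s2.png

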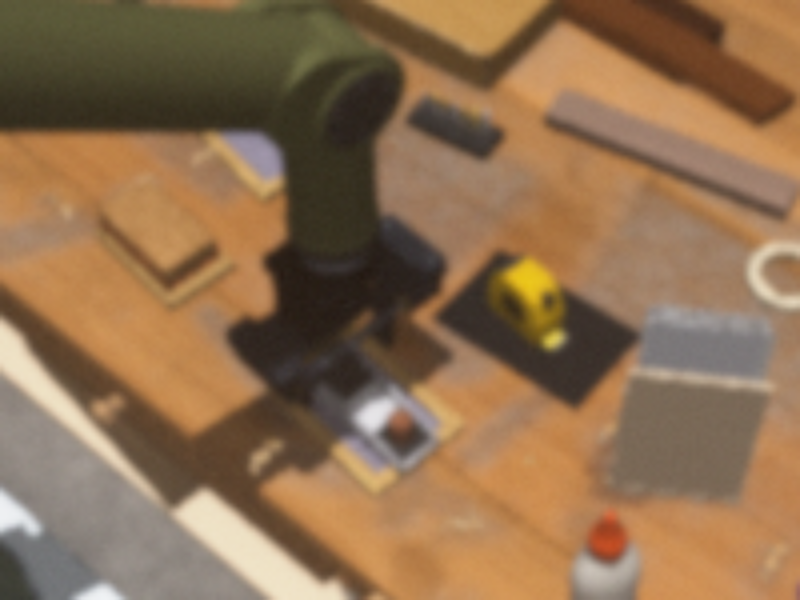

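Request:
step_arm --steps '[1, 0, 3, 16, 0, 1, 0, 0, 20, 0, 1, 0, 0, 0, 0, 0, 0, 0, 0, 0, 0, 0, 0, 0, 0, 0, 0, 0, 0, 0, 0, 0, 0, 0, 0, 0, 0, 0, 0, 0, 0, 0, 0, -20, 0, 0, 0, 0, -30, 0, 0, 0, 0, -30, 0, 0, 0, 0, 0, 0]' --grip_force 40

```text
time_s: 11.3
tool_pos: [0.4232, -0.1168, 0.2835]
tool_rot: [179.8, 0.1, 85.0]
force: [0.2, -1.0, -6.7]
grip_width: 0.0474
grasp_force: 40.0
```

Run:
```python
from h import *
o=env.get_obs();print(o["qpos"],o["time_s"],o["wrist_torque"])
go(.6032,.219,.26,80.8)
c=env.read_camera("scene");cv2.imwrite("pics/s3.png",cv2.resize(cv2.cvtColor(c["image"],cv2.COLOR_RGB2BGR)[120:270,150:350],None,fx=4,fy=4))
```

```text
[ 65.16352439   0.14500264 -52.49991832 118.72110632   0.24635523
  61.01543406   7.52016701] 11.3 [ 0.06222495 -0.1912819  -0.03177492]
to [0.6032, 0.219, 0.26, 80.8] shift 350.3 149.9 23.5 turn 4.2
  shift after turn 360.3 124.0
```

View pics/s3.png

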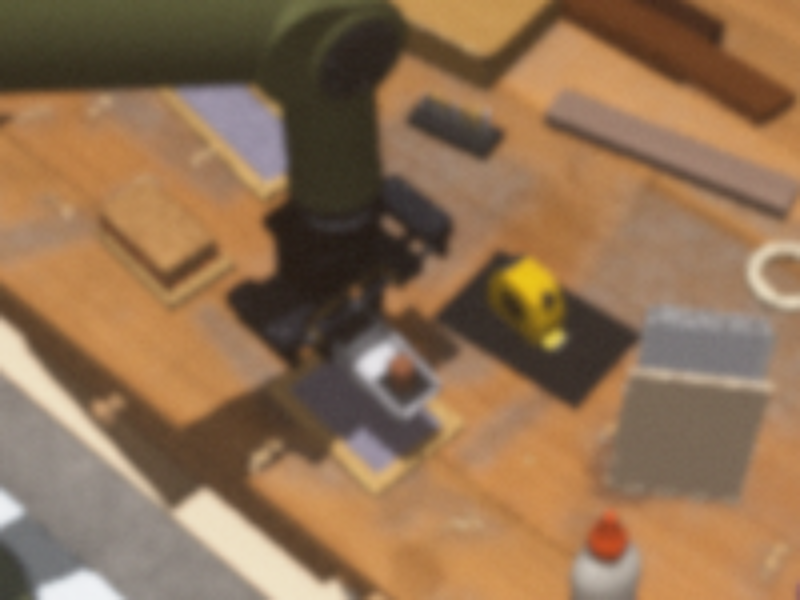

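Request:
step_arm --steps '[0, 0, 0, 0, 4.2, 0, 36, 12.4, 0, 0, 0, 36, 12.4, 0, 0, 0, 36, 12.4, 0, 0, 0, 36, 12.4, 0, 0, 0, 36, 12.4, 0, 0, 0, 36, 12.4, 0, 0, 0, 36, 12.4, 0, 0, 0, 36, 12.4, 0, 0, 0, 36, 12.4, 0, 0, 0, 36, 12.4, 0, 0, 0, 0, 0, 0, 0]'

```text
time_s: 12.85
tool_pos: [0.6018, 0.2225, 0.2793]
tool_rot: [-179.7, -0.2, 81.1]
force: [-1.2, -0.1, -6.9]
grip_width: 0.0478
grasp_force: 40.0
```

Request:
step_arm --steps '[0, 0, 0, 25, 0, 0, 0, 0, 25, 0, 0, 0, 0, 10, 0, 0, 0, 0, 0, 0, 0, 0, 0, 0, 0]'

```text
time_s: 13.48
tool_pos: [0.603, 0.219, 0.2234]
tool_rot: [179.9, -0.0, 80.8]
force: [0.0, 1.1, -7.1]
grip_width: 0.0474
grasp_force: 40.0
```

Run:
```python
from h import *
go(.6032,.219,.197,80.8)
c=env.read_camera("scene");cv2.imwrite("pics/s4.png",cv2.resize(cv2.cvtColor(c["image"],cv2.COLOR_RGB2BGR)[100:200,120:270],None,fx=5,fy=5))
```

```text
to [0.6032, 0.219, 0.197, 80.8] shift 0.0 0.2 26.4 turn -0.0
  shift after turn 0.0 0.2
```

View pics/s4.png

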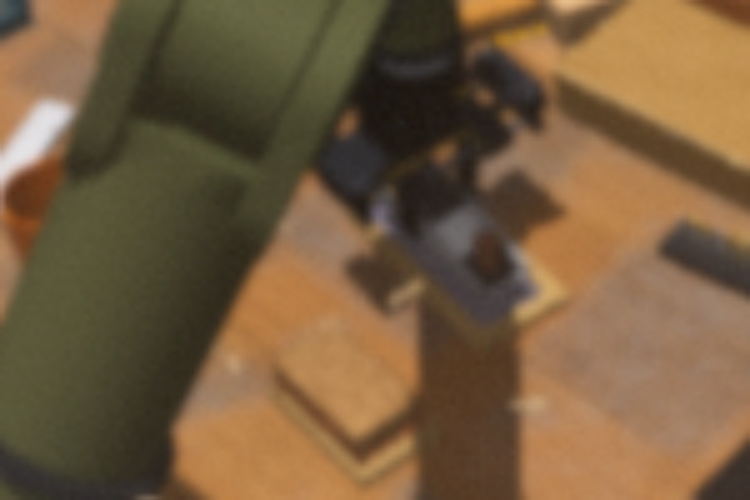

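Request:
step_arm --steps '[0, 0, 0, 12, 0, 0, 0, 0, 10, 0, 0, 0, 0, 4, 0, 0, 0, 0, 0, 0, 0, 0, 0, 0, 0]'

```text
time_s: 14.15
tool_pos: [0.6024, 0.2187, 0.1968]
tool_rot: [-180.0, 0.1, 80.8]
force: [-3.4, -2.5, -1.1]
grip_width: 0.0481
grasp_force: 40.0
```

Request:
step_arm --steps '[0, 0, 0, 2, 0, 0, 0, 0, 0, 0, 0, 0, 0, 0, 0]'

```text
time_s: 14.52
tool_pos: [0.6024, 0.2188, 0.1968]
tool_rot: [-180.0, 0.1, 80.8]
force: [-7.1, -4.7, 10.4]
grip_width: 0.0476
grasp_force: 40.0
```

Request:
step_arm --steps '[0.75, 0, 0, -1, 0, 0.75, 0, 0, 0, 0, 0.75, 0, 0, 0, 0, 0.85, 0, 0, 0, 0, 0.85, 0, 0, -30, 0, 0.9, 0, 0, -40, 0, 1, 0, 0, -40, 0, 1, 0, 0, 0, 0]'

```text
time_s: 15.52
tool_pos: [0.6036, 0.2199, 0.3095]
tool_rot: [179.7, -0.2, 80.8]
force: [-0.5, -0.3, -0.1]
grip_width: 0.0855
grasp_force: 0.0
```

Run:
```python
from h import *
go(.4288,.1508,.30,84)
```

```text
to [0.4288, 0.1508, 0.3, 84] shift -96.2 -161.5 9.5 turn -3.2
  shift after turn -87.0 -166.6
```

Request:
step_arm --steps '[1, 0, 0, 0, -3.2, 1, -17.4, -33.3, 0, 0, 1, -17.4, -33.3, 0, 0, 1, -17.4, -33.3, 0, 0, 1, -17.4, -33.3, 0, 0, 1, -17.4, -33.3, 0, 0, 1, 0, 0, 25, 0, 1, 0, 0, 20, 0, 1, 0, 0, 0, 0, 1, 0, 0, 0, 0]'

```text
time_s: 16.77
tool_pos: [0.4281, 0.15, 0.2609]
tool_rot: [-180.0, -0.0, 84.0]
force: [-0.6, -0.3, 0.2]
grip_width: 0.0871
grasp_force: 0.0
```

Run:
```python
from h import *
go(.4288,.1508,.201,84)
a=cv2.cvtColor(env.read_camera("top")["image"],cv2.COLOR_RGB2BGR)[165:260,135:235]
b=cv2.cvtColor(env.read_camera("scene")["image"],cv2.COLOR_RGB2BGR)[115:210,140:260]
cv2.imwrite("pics/d5.png",np.vstack([cv2.resize(a,(600,285*2//2)),cv2.resize(b,(600,300))])) if 0 else cv2.imwrite("pics/d5.png",np.hstack([cv2.resize(a,(360,342)),cv2.resize(b,(432,342))]))
```

```text
to [0.4288, 0.1508, 0.201, 84] shift 0.9 0.6 59.9 turn 0.0
  shift after turn 0.9 0.6
```

View pics/d5.png

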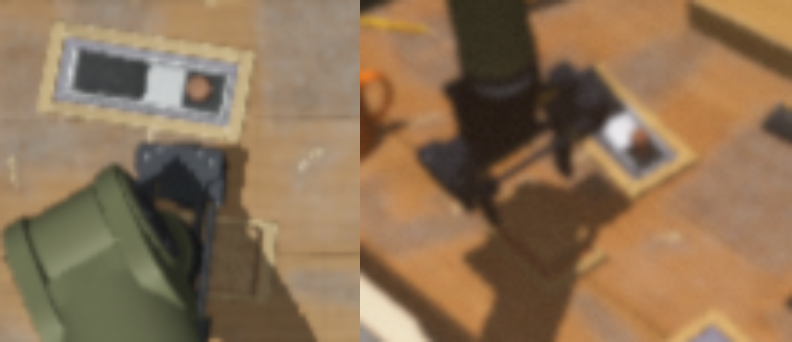

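Request:
step_arm --steps '[1, 1, 0.5, 25, 0, 1, 0, 0, 25, 0, 1, 0, 0, 10, 0, 1, 0, 0, 0, 0, 0, 0, 0, 0, 0, 0, 0, 0, 0, 0, 0, 0, 0, 0, 0, 0, 0, 0, 0, 0, 0, 0, 0, -20, 0, 0, 0, 0, -30, 0, 0, 0, 0, -30, 0, 0, 0, 0, 0, 0]' --grip_force 30

```text
time_s: 18.38
tool_pos: [0.4294, 0.151, 0.2823]
tool_rot: [179.8, 0.0, 84.0]
force: [0.2, -0.2, -1.4]
grip_width: 0.0638
grasp_force: 30.0
```

Run:
```python
from h import *
o=env.get_obs();print(o["qpos"],o["time_s"],o["wrist_torque"])
go(.4233,-.1306,.28,83.2)
a=cv2.cvtColor(env.read_camera("top")["image"],cv2.COLOR_RGB2BGR)[165:260,135:320]
cv2.imwrite("pics/t6.png",cv2.resize(a,None,fx=4,fy=4))
```

```text
[ 45.89785693   6.2425496  -70.33458207 116.53850514   6.87479535
  61.33826546 -33.65738113] 18.375 [-0.03221345 -0.06718539 -0.00199607]
to [0.4233, -0.1306, 0.28, 83.2] shift -280.6 23.6 2.3 turn 0.8
  shift after turn -280.3 27.3
```

View pics/t6.png

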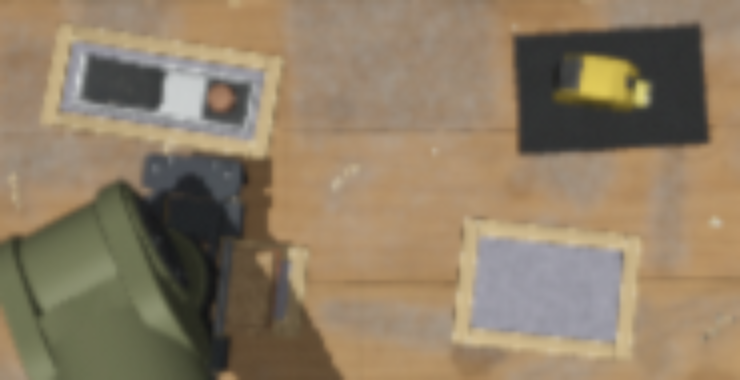

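Request:
step_arm --steps '[0, 0, 0, 0, 0.8, 0, -28, 12, 0, 0, 0, -28, 12, 0, 0, 0, -28, 12, 0, 0, 0, -28, 12, 0, 0, 0, -28, 12, 0, 0, 0, -28, -6.6, 0, 0, 0, -28, -6.6, 0, 0, 0, -28, -6.6, 0, 0, 0, -28, -6.5, 0, 0, 0, -28, -6.5, 0, 0, 0, 0, 0, 0, 0]'

```text
time_s: 19.92
tool_pos: [0.4212, -0.1325, 0.2794]
tool_rot: [-179.9, -0.0, 82.9]
force: [0.2, 0.1, -1.5]
grip_width: 0.064
grasp_force: 30.0
```

Request:
step_arm --steps '[0, 0, 0, 25, 0, 0, 0, 0, 25, 0, 0, 0, 0, 8, 0, 0, 0, 0, 0, 0, 0, 0, 0, 0, 0]'

```text
time_s: 20.55
tool_pos: [0.423, -0.1304, 0.2234]
tool_rot: [179.9, 0.0, 83.2]
force: [0.3, 0.3, -0.9]
grip_width: 0.0638
grasp_force: 30.0
```

Run:
```python
from h import *
o=env.get_obs();print(o["qpos"],o["time_s"])
go(.4233,-.1306,.196,83.2)
a=cv2.cvtColor(env.read_camera("scene")["image"],cv2.COLOR_RGB2BGR)[160:260,180:320]
cv2.imwrite("pics/s7.png",cv2.resize(a,None,fx=5,fy=5))
```

```text
[ 68.73490135   8.89561297 -57.1830443  121.34093497   9.24737266
  54.10250492  -0.35075169] 20.55
to [0.4233, -0.1306, 0.196, 83.2] shift -0.1 0.3 27.4 turn 0.0
  shift after turn -0.1 0.3
```

View pics/s7.png

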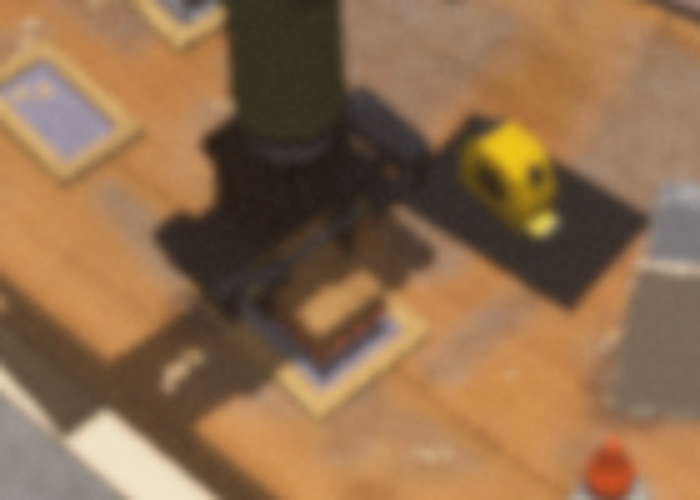

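Request:
step_arm --steps '[0, 0, 0, 12, 0, 0, 0, 0, 10, 0, 0, 0, 0, 4, 0, 0, 0, 0, 0, 0, 0, 0, 0, 0, 0]'

```text
time_s: 21.22
tool_pos: [0.4226, -0.1306, 0.1969]
tool_rot: [180.0, 0.0, 83.2]
force: [-0.8, 0.2, -1.2]
grip_width: 0.0637
grasp_force: 30.0
```

Request:
step_arm --steps '[0, 0, 0, 2, 0, 0, 0, 0, 0, 0, 0, 0, 0, 0, 0]'

```text
time_s: 21.6
tool_pos: [0.4228, -0.1307, 0.1952]
tool_rot: [180.0, 0.0, 83.2]
force: [-1.8, 0.6, 5.6]
grip_width: 0.0638
grasp_force: 30.0
```

Request:
step_arm --steps '[1, 0, 0, -1, 0, 1, 0, 0, 0, 0, 1, 0, 0, 0, 0, 1, 0, 0, 0, 0, 1, 0, 0, -30, 0, 1, 0, 0, -40, 0, 1, 0, 0, -40, 0, 1, 0, 0, 0, 0]'

```text
time_s: 22.6
tool_pos: [0.4238, -0.1308, 0.3084]
tool_rot: [179.7, 0.2, 83.2]
force: [0.3, -0.6, 0.8]
grip_width: 0.0867
grasp_force: 0.0
```

Run:
```python
from h import *
go(.6012,-.1845,.3,81.8)
c=env.read_camera("top"); h=cv2.cvtColor(c["image"],cv2.COLOR_RGB2HSV).astype(int); m=(h[...,1]>140)&(h[...,0]>20)&(h[...,0]<32)
y,x=np.nonzero(m[160:215,255:325]); 
if len(x): print("yellow",len(x),ray(c,[(x.mean()+255,y.mean()+160)],.07))
o=np.array([135,165])-.5
print("tape pocket",rect(ray(c,np.array([(163,232),(308,248),(297,335),(150,322)])/4+o,.01)))
a=cv2.cvtColor(c["image"],cv2.COLOR_RGB2BGR)[165:260,135:320]
cv2.imwrite("pics/t8.png",cv2.resize(a,None,fx=4,fy=4,interpolation=cv2.INTER_NEAREST))
```

```text
to [0.6012, -0.1845, 0.3, 81.8] shift -32.2 182.5 8.4 turn 1.4
  shift after turn -27.8 183.2
yellow 160 [[ 0.59494175 -0.17745694]]
tape pocket ([0.4298, 0.148], 83.8, np.float64(129.0), np.float64(78.0))
```

View pics/t8.png

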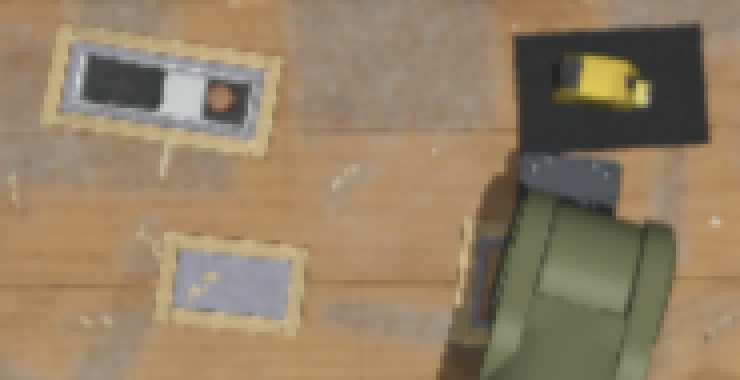

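Run:
```python
from h import *
c=env.read_camera("top"); o=np.array([135,165])-.5
f=lambda p,z:ray(c,np.array(p)/4+o,z)
R=lambda p,z:rect(f(p,z))
print("tape tray",R([(165,233),(308,248),(298,337),(156,325)],.01), "pocket",R([(175,250),(291,262),(283,319),(172,307)],.006))
for z in(.015,.03): print("hook before rel TCP",f([(170,88)],z)-[.6047,.235],"now",f([(643,94)],z)-[.6012,-.1845])
print("black end before",f([(73,70)],.06)-[.6047,.235],"now",f([(554,78)],.06)-[.6012,-.1845])
print("sanding visible corner",0)
```

```text
tape tray ([0.4285, 0.146], 84.1, np.float64(126.0), np.float64(79.0)) pocket ([0.4296, 0.148], 83.5, np.float64(101.0), np.float64(50.0))
hook before rel TCP [[-0.00156228 -0.03353741]] now [[-0.00797827 -0.03280592]]
hook before rel TCP [[-0.00368556 -0.03655851]] now [[-0.00999127 -0.0311694 ]]
black end before [[0.00858284 0.04103957]] now [[0.00062104 0.0478573 ]]
sanding visible corner 0
```

Request:
step_arm --steps '[1, 0, 0, 0, 1.4, 1, -5.5, 35.5, 0, 0, 1, -5.5, 35.5, 0, 0, 1, -5.5, 35.5, 0, 0, 1, -5.5, 35.5, 0, 0, 1, -5.5, 35.5, 0, 0, 1, 0, 0, 30, 0, 1, 0, 0, 20, 0, 1, 0, 0, 0, 0, 1, 0, 0, 0, 0]' --grip_force 25

```text
time_s: 23.95
tool_pos: [0.5943, -0.183, 0.2562]
tool_rot: [180.0, 0.0, 81.8]
force: [-0.2, -0.0, 0.3]
grip_width: 0.0873
grasp_force: 0.0
```

Run:
```python
from h import *
go(.5965,-.1845,.207,81.8)
c=env.read_camera("scene"); b=cv2.cvtColor(c["image"],cv2.COLOR_RGB2BGR)[140:240,200:320]
a=cv2.cvtColor(env.read_camera("top")["image"],cv2.COLOR_RGB2BGR)[160:260,235:315]
cv2.imwrite("pics/d9.png",np.hstack([cv2.resize(a,None,fx=4,fy=4),cv2.resize(b,None,fx=4,fy=4)])[:, :800])
```

```text
to [0.5965, -0.1845, 0.207, 81.8] shift -1.1 2.4 49.2 turn 0.0
  shift after turn -1.1 2.4
```

View pics/d9.png

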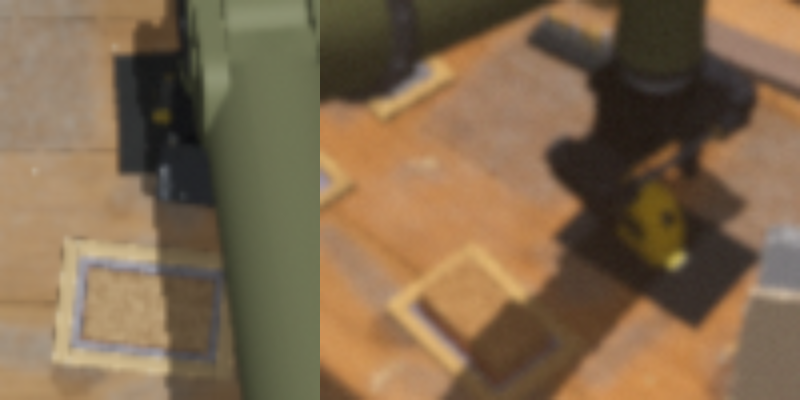

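Request:
step_arm --steps '[1, -1, 2, 25, 0, 1, 0, 0, 24, 0, 1, 0, 0, 0, 0, 0, 0, 0, 0, 0, 0, 0, 0, 0, 0, 0, 0, 0, 0, 0, 0, 0, 0, 0, 0, 0, 0, 0, 0, 0, 0, 0, 0, -20, 0, 0, 0, 0, -30, 0, 0, 0, 0, -30, 0, 0, 0, 0, 0, 0]'

```text
time_s: 25.55
tool_pos: [0.5971, -0.1842, 0.29]
tool_rot: [179.7, 0.1, 81.8]
force: [0.4, -0.4, -3.8]
grip_width: 0.0339
grasp_force: 24.9
```

Run:
```python
from h import *
print(env.get_obs()["time_s"])
go(.43,.147,.28,83.8)
```

```text
25.55
to [0.43, 0.147, 0.28, 83.8] shift 304.0 -212.6 10.0 turn -2.0
  shift after turn 311.2 -201.9
```

Request:
step_arm --steps '[0, 0, 0, 0, -2, 0, 31, -20.2, 0, 0, 0, 31, -20.2, 0, 0, 0, 31, -20.2, 0, 0, 0, 31, -20.2, 0, 0, 0, 31, -20.2, 0, 0, 0, 31, -20.2, 0, 0, 0, 31, -20.2, 0, 0, 0, 31, -20.2, 0, 0, 0, 31, -20.2, 0, 0, 0, 32, -20.2, 0, 0, 0, 0, 0, 0, 0]'

```text
time_s: 27.05
tool_pos: [0.4267, 0.1491, 0.2858]
tool_rot: [-179.9, 0.0, 84.2]
force: [0.4, -1.3, -3.7]
grip_width: 0.0341
grasp_force: 24.9
```

Request:
step_arm --steps '[0, 0, 0, 25, 0, 0, 0, 0, 20, 0, 0, 0, 0, 10, 0, 0, 0, 0, 0, 0, 0, 0, 0, 0, 0]'

```text
time_s: 27.68
tool_pos: [0.4292, 0.1466, 0.2322]
tool_rot: [180.0, -0.0, 83.8]
force: [-0.1, -0.3, -2.1]
grip_width: 0.0339
grasp_force: 24.9
```

Run:
```python
from h import *
print(env.get_obs()["qpos"])
go(.43,.147,.208,83.8)
c=env.read_camera("scene"); b=cv2.cvtColor(c["image"],cv2.COLOR_RGB2BGR)[120:210,150:240]
c=env.read_camera("top");a=cv2.cvtColor(c["image"],cv2.COLOR_RGB2BGR)[205:265,155:230]
cv2.imwrite("pics/d10.png",np.hstack([cv2.resize(a,(400,320)),cv2.resize(b,(320,320))]))
h=cv2.cvtColor(c["image"],cv2.COLOR_RGB2HSV).astype(int)[215:255,170:215]; y,x=np.nonzero((h[...,1]>140)&(h[...,0]>20)&(h[...,0]<35))
print(len(x), x.max()+170 if len(x) else None)
```

```text
[ 42.54032462  13.85029899 -69.03640698 119.36670323  15.5599325
  56.53629628 -40.84020992]
to [0.43, 0.147, 0.208, 83.8] shift 0.5 0.7 24.2 turn 0.0
  shift after turn 0.5 0.7
22 199
```

View pics/d10.png

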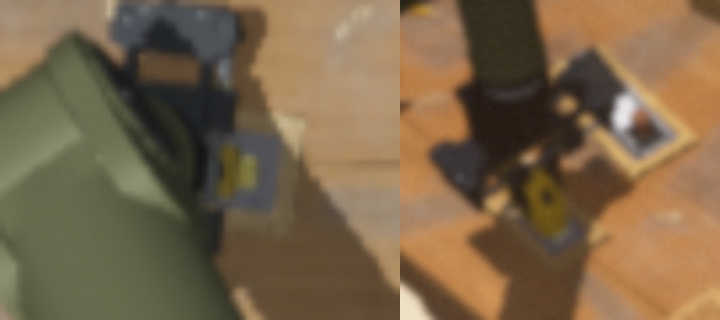

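Request:
step_arm --steps '[0, -0.5, 0.7, 10, 0, 0, 0, 0, 9, 0, 0, 0, 0, 3, 0, 0, 0, 0, 0, 0, 0, 0, 0, 0, 0]'

```text
time_s: 28.4
tool_pos: [0.4312, 0.1478, 0.2132]
tool_rot: [179.9, -0.0, 83.8]
force: [-7.8, -0.3, 31.7]
grip_width: 0.0344
grasp_force: 25.0
```

Request:
step_arm --steps '[0, 0, 0, 2, 0, 0, 0, 0, 0, 0, 0, 0, 0, 0, 0]'

```text
time_s: 28.78
tool_pos: [0.4312, 0.148, 0.2116]
tool_rot: [179.9, 0.0, 83.8]
force: [-8.7, -0.9, 34.1]
grip_width: 0.0338
grasp_force: 25.0
```

Run:
```python
from h import *
o=env.get_obs();F=o["force"];M=o["wrist_torque"];print(F,M,o["tool_pos"],o["tool_rot"],o["qpos"])
for rz in(-.2,-.115,0): print(rz,"rx",(rz*F[0]-M[1])/F[2],"ry",(M[0]+rz*F[1])/F[2])
```

```text
[-8.74271277 -0.94149657 34.07025098] [-0.22677257  2.39596938 -0.12092066] [0.43119317 0.14804928 0.21157624] [1.79858513e+02 7.18208140e-04 8.37804472e+01] [ 39.42785756  16.71348171 -66.68195597 120.05496496  19.00694383
  54.5740639  -43.82038401]
-0.2 rx -0.01900270198609894 ry -0.0011292329809393178
-0.115 rx -0.04081441643260957 ry -0.0034781211220476804
0 rx -0.0703243830367122 ry -0.006656028607076642
```

Run:
```python
from h import *
c=env.read_camera("top")
f=lambda u,v,z:ray(c,[(155+u*75/400-.5,205+v*60/320-.5)],z)[0]
for z in(.035,.05): print("hook end",z,f(255,172,z),"hook mid",f(246,172,z))
ax=np.array([np.cos(np.radians(83.8)),np.sin(np.radians(83.8))]);n=np.array([ax[1],-ax[0]])
T=np.array([.429,.147])
for z in(.035,.05):
  d=f(246,172,z)-T; print("along",d@ax,"across",d@n)
h=cv2.cvtColor(c["image"],cv2.COLOR_RGB2HSV).astype(int)
for v in range(226,248): print(v,[tuple(h[v,u]) [1:] for u in (198,200,202,204,206)], h[v,200,0])
```

```text
hook end 0.035 [0.42495147 0.10796859] hook mid [0.42500795 0.11377598]
hook end 0.05 [0.42480788 0.10595753] hook mid [0.42486372 0.11169936]
along -0.03346082720105854 across -0.0003805285603564708
along -0.03554088157205985 across -0.0002996415941618924
226 [(np.int64(15), np.int64(35)), (np.int64(97), np.int64(95)), (np.int64(98), np.int64(104)), (np.int64(98), np.int64(102)), (np.int64(103), np.int64(143))] 18
227 [(np.int64(14), np.int64(37)), (np.int64(95), np.int64(99)), (np.int64(96), np.int64(106)), (np.int64(95), np.int64(107)), (np.int64(95), np.int64(126))] 19
228 [(np.int64(13), np.int64(39)), (np.int64(92), np.int64(94)), (np.int64(95), np.int64(102)), (np.int64(94), np.int64(103)), (np.int64(96), np.int64(112))] 19
229 [(np.int64(0), np.int64(46)), (np.int64(53), np.int64(82)), (np.int64(69), np.int64(93)), (np.int64(76), np.int64(97)), (np.int64(90), np.int64(102))] 18
230 [(np.int64(7), np.int64(69)), (np.int64(10), np.int64(78)), (np.int64(12), np.int64(85)), (np.int64(21), np.int64(86)), (np.int64(31), np.int64(90))] 160
231 [(np.int64(66), np.int64(81)), (np.int6
[... 1980 characters left out ...]
(15), np.int64(84)), (np.int64(55), np.int64(98))] 128
244 [(np.int64(64), np.int64(96)), (np.int64(57), np.int64(99)), (np.int64(47), np.int64(92)), (np.int64(27), np.int64(86)), (np.int64(75), np.int64(112))] 16
245 [(np.int64(93), np.int64(102)), (np.int64(88), np.int64(107)), (np.int64(86), np.int64(104)), (np.int64(76), np.int64(101)), (np.int64(89), np.int64(114))] 19
246 [(np.int64(93), np.int64(99)), (np.int64(94), np.int64(106)), (np.int64(93), np.int64(107)), (np.int64(92), np.int64(105)), (np.int64(97), np.int64(105))] 19
247 [(np.int64(94), np.int64(98)), (np.int64(96), np.int64(101)), (np.int64(98), np.int64(102)), (np.int64(96), np.int64(101)), (np.int64(95), np.int64(102))] 19
```

Request:
step_arm --steps '[0, 0, 0, -3, 0, 0, 0, 0, 0, 0, 0, 0, 0, 0, 0]'

```text
time_s: 29.2
tool_pos: [0.4303, 0.1464, 0.2117]
tool_rot: [179.9, -0.0, 83.8]
force: [-2.3, 0.6, 8.5]
grip_width: 0.0338
grasp_force: 25.0
```

Run:
```python
from h import *
o=env.get_obs();F=o["force"];M=o["wrist_torque"];print(F,M,o["tool_pos"],o["tool_rot"])
```

```text
[-2.25408566  0.58335723  8.51505521] [0.0379864  0.39068891 0.02258575] [0.4303062  0.14636783 0.21168303] [ 1.79896900e+02 -1.90430154e-02  8.37873021e+01]
```

Request:
step_arm --steps '[0.6, 0, 0, 0, 0, 0.6, 0, 0, 0, 0, 0.7, 0, 0, 0, 0, 0.7, 0, 0, 0, 0, 0.7, 0, 0, -30, 0, 1, 0, 0, -40, 0, 1, 0, 0, -40, 0, 1, 0, 0, -40, 0, 1, 30, 30, 0, 0, 1, -45, 45, 0, 0, 1, -45, 45, 0, 0, 1, -45, 45, 0, 0]'

```text
time_s: 30.7
tool_pos: [0.5716, 0.0174, 0.3611]
tool_rot: [-179.7, 0.3, 84.0]
force: [0.3, 0.9, 2.0]
grip_width: 0.0867
grasp_force: 0.0
```

Request:
step_arm --steps '[1, -50, 20, 0, 0, 1, -50, 20, 0, 0, 1, -50, 0, 0, 0, 1, -50, 0, 0, 0, 1, 0, 0, 0, 0, 1, 0, 0, 0, 0]'

```text
time_s: 31.45
tool_pos: [0.5892, -0.1837, 0.3617]
tool_rot: [-179.7, 0.2, 84.0]
force: [0.3, -0.3, 0.6]
grip_width: 0.0871
grasp_force: 0.0
```

Run:
```python
from h import *
c=env.read_camera("top"); s=env.read_camera("scene")
h=cv2.cvtColor(c["image"],cv2.COLOR_RGB2HSV)
cv2.imwrite("pics/end.png",cv2.cvtColor(c["image"],cv2.COLOR_RGB2BGR)); 
H,S,V=[h[...,i].astype(int) for i in range(3)]
for v in range(220,252):   # Y yellow, k dark, g grey liner, . wood
    print(v,"".join("Y" if S[v,u]>115 and 20<H[v,u]<36 else "k" if V[v,u]<75 else "g" if S[v,u]<45 else "w" if V[v,u]>175 else "." for u in range(168,216)))
def cen(c,m,z):
    y,x=np.nonzero(m); return len(x),ray(c,[(x.mean(),y.mean())],z)[0].round(4)
for n,cc in(("top",c),("scene",s)):
    g=cv2.cvtColor(cc["image"],cv2.COLOR_RGB2HSV).astype(int); m=(g[...,1]>140)&(g[...,0]>20)&(g[...,0]<32)
    k,l,st,ct=cv2.connectedComponentsWithStats(m.astype(np.uint8))
    print(n,[(st[i].tolist(),ray(cc,[ct[i]],.05)[0].round(3).tolist()) for i in range(1,k) if st[i][4]>40])
```

```text
220 .......................wwwwwwwwwwwwwwwwwwwwwwwww
221 ..w.........................wwwwwwwwwwwwwwwwwwww
222 ..w.......www...........www..wwwwwwwwwwwwwwwwwww
223 .ww.....wwwww......w........wwwwwwwwwwwwwwwwwwww
224 .wwww..wwwwwwwwwwwwwww......wwwwwwwwwwwwwwwwwwww
225 .....ww.wwwwwwwwwwwwwwwwwwwwwwww.....wwwwwwwwwww
226 .....ww.wwwwwwwwwwwwwwwwwwwwwwwwwwwwwwww......ww
227 .....ww.www..g..wwwwwwwwwwwwwwwwwwwwwwwwwwww....
228 ......wwwww.gggg.........wwwwwwwwwwwwwwwwwww....
229 .......wwww.ggg..gggggggg...gggg..wwwwwwwwww.www
230 .......wwww...YYYYYYY.....ggggggggggggggwww..www
231 .......www..g..YYYYYYYYYYYYY..ggggggggggwww.....
232 .......www..kk.YYYYYYYYYYYYYYYYY.gggggggwww.....
233 .......www..kk.YYYYYYYYYYYYYYYYY.gggggggwww.....
234 .......www.gkk.YYYYYYYYYYYYYYYYYY.wwggg.www.....
235 ......wwww.gkg.YYYYYYYYYYYY.kYYYYwwwggg.www.....
236 ......wwww.gkg.YYYYYYYYYYYYkkkYY.wwwgggwwww.....
237 ......wwww.gkg.YYYYYYYYYYYY.k.YYYwwwgggwwww.....
238 ......wwww.....YYYYYYYYYYYYYYYYYwwwwgggwwww.....
239 ......wwwwg...YYYYYYYYYYYYYYYYYY.ww.gggwww......
240 ......wwwwgggggwwwwwYYYYYYYYYYY.gggggggwww......
241 ......www.gggggggggggggggg.....ggggggggwww......
242 ......www.wwww.ggggggggggggggggggggggggwww......
243 ......www.wwwwwwwwwwwwwgggggggggggggggwwww......
244 .....wwww.wwwwwwwwwwwwwwwwwwwwwwg.ggggwwww......
245 .......ww..wwwwwwwwwwwwwwwwwwwwwwwwwwwwwww......
246 .......ww..ww..wwwwwwwwwwwwwwwwwwwwwwwwwww......
247 ......wwwwwww.....wwwww.wwwwwwwwwwwwwwwwwwwwwww.
248 ......wwwwwww.....wwww.....wwwww.w.wwwwww.wwwwww
249 ......wwwwwwwwwwwwwwwwwwwwwwwww..w.wwwwwwwwwwwww
250 .....wwwwwwwwwwwwwwwwwwwwwwwwwwwwwwwwwwwwwwwwwww
251 ......ww.............www..wwwwwwwwwwwwwwwwwwwwww
top [([183, 231, 17, 10, 133], [0.43, 0.146])]
scene [([181, 167, 16, 20, 186], [0.428, 0.141])]
```

```bash
python3 -c "
from cell import env
print(env.sign_off())"
```

```text
the job is handed in; nothing more can be done
None
```

The block plane, sanding block and tape measure are each in their own tray, with the tape parked on the mat along the way. The job was handed in at about 31 s of the 112 s allowed. Pictures showed the plane and sanding block centred in their pockets. The tape's fit rests on the final image measurements, because the picture allowance was used up. The hand-in call gave no verdict.

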